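# Complete the jar carrier and hold it up level

### The job

Three spice jars already stand in the steel jar carrier. Take the matching spice jar out of the divided bin and stand it fully down in the carrier's empty pocket; then swing the carrier's folded handle up and lift the carrier by that handle, level and with all four jars in it, until it is well over 10 cm above the worktable, and hold it there steady: finish while still holding it. Leave the other things in the bin as they stand, and do not tip the carrier.

Things in the scene. Friction and masses are not known exactly. Their poses are not given: they have to be found in the camera images.
- carrier: loose steel jar carrier, 0.32 kg empty: base tray 156 x 156 mm and, over it, a like plate with four 49 mm holes, top at 46 mm; jars stand through the holes on the tray floor, 6 mm up. Tabs on its +y and -y sides (44 mm wide, 107 mm high) bear the handle's pivots; it swings freely on them and hangs level once all four pockets are full. Origin: centre of its underside; -x: side of the folded handle
- bail (a joint): the carrier's folding handle (a U-shaped steel bail, pivots 85 mm above the carrier's origin on its y axis, reach 95 mm): 0 = folded level towards the carrier's -x side (the start), 1.57 = straight up, 3.14 = folded level on the +x side. It turns easily and falls back when let go
- bail_grip (a point): middle of the bail's black round grip, a sleeve 17 mm thick and 96 mm long that turns freely on the bail's wire, lying along the carrier's y axis; folded it is 95 mm to the carrier's -x side of the pivot axis and 85 mm above the carrier's underside; straight up it is above the carrier's centre, 180 mm above its underside.
- pocket_1 (a point): pocket 1: centre of the tray floor under the carrier's hole at x -38, y +38 mm in the carrier's frame, 6 mm above its underside; a seated jar's origin coincides with it (which pocket is empty varies)
- pocket_2 (a point): pocket 2: centre of the tray floor under the carrier's hole at x -38, y -38 mm in the carrier's frame, 6 mm above its underside; a seated jar's origin coincides with it
- pocket_3 (a point): pocket 3: centre of the tray floor under the carrier's hole at x +38, y +38 mm in the carrier's frame, 6 mm above its underside; a seated jar's origin coincides with it
- pocket_4 (a point): pocket 4: centre of the tray floor under the carrier's hole at x +38, y -38 mm in the carrier's frame, 6 mm above its underside; a seated jar's origin coincides with it
- jar_a: spice jar, an upright cylinder 44 mm in diameter and 96 mm tall with a plain round dark cap 43 mm wide on the top 21 mm, about 0.12 kg; origin at the centre of its underside, z along its axis. One of the three that stand in the carrier from the start
- jar_b: spice jar, an upright cylinder 44 mm in diameter and 96 mm tall with a plain round dark cap 43 mm wide on the top 21 mm, about 0.12 kg; origin at the centre of its underside, z along its axis. One of the three that stand in the carrier from the start
- jar_c: spice jar, an upright cylinder 44 mm in diameter and 96 mm tall with a plain round dark cap 43 mm wide on the top 21 mm, about 0.12 kg; origin at the centre of its underside, z along its axis. One of the three that stand in the carrier from the start
- jar_d: spice jar, an upright cylinder 44 mm in diameter and 96 mm tall with a plain round dark cap 43 mm wide on the top 21 mm, about 0.12 kg; origin at the centre of its underside, z along its axis. The matching fourth jar; it stands in one of the bin's three compartments
- bin: grey plastic bin with three compartments in a row along its y axis, 110 x 258 x 46 mm, does not move; each compartment is about 102 mm (x) by 81 mm (y) inside, centres at y -84.5, 0 and +84.5 mm, floor about 4 mm thick. Origin at the centre of its underside
- wide_jar: wider glass jar with a dark lid, 66 mm in diameter and 90 mm tall, in another compartment of the bin (origin at the centre of its underside); leave it alone
- roll: white roll of labels lying flat, 68 mm in diameter and 40 mm tall, in the remaining compartment (origin at the centre of its underside); leave it alone
Mind the look-alikes: they are no part of the job. Leave any blue or purple look-alike of the jar_c alone.

How it is judged:
By the outcome, as a careful person would: the job done as asked, in the order asked, and still so for the second after the job is handed in, while the arm keeps its last pose, push and grip.
It also fails if it takes over 64 s, if anything falls off the work surface, if the arm or the gripper's body presses on something with over 40 N, if the wrist force passes 120 N, or if a joint passes its speed limit or range.

### The arm

A 6-joint arm with a two-finger parallel gripper is mounted at the origin on the work surface; the furniture and walls round the work are solid. World frame = base frame: x ahead of the robot, y to its left, z up, the work surface at z = 0. Lengths are in mm, angles in rad, forces in N, time in s.
With the tool pointing down it reaches from about 375 to 925 mm from the base axis. Payload 5.7 kg.
Tool frame: the origin (TCP) lies at the very end of the fingers, on their centre line; the grasp point (between the pads) lies 19 mm behind it (manip.grip_depth is the distance from the TCP to the grasp point, in mm); z points along the fingers, y is the line along which they close (so a half turn about z gives the same grasp; the last joint's range is limited). The gripper opens to 85 mm and grips with 20 to 120 N. Pads are 22 mm wide; open, the fingers measure 114 mm over their backs; the gripper's body (76 mm by 85 mm) begins 54 mm behind the grasp point. The pads swing forward as they close: fully open they stand 13 mm farther back than shut.
Start: joints at [-1.372, 0.359, 1.51, -0, 1.272, -0.115], TCP at [185.19, -570.673, 231.267] pointing down, gripper open.
Joint ranges: [-2.97, 2.97], [-1.01, 2.36], [0.21, 2.38], [-0.96, 4.11], [0.2, 2.71], [-2.98, 2.98]. Speed limits (rad/s): [2.39, 2.39, 3.14, 3.14, 3.14, 3.14].

### API

Orientations are given as [roll, pitch, yaw] about the fixed x, y, z axes, in that order (R = Rz(yaw) Ry(pitch) Rx(roll)).
In Python, from plant import manip gives the robot as it stands.
- The arm moves only by the tool send_rows, never from a script. Its argument "deltas" is a list of rows, each an object with "grip": the finger opening in mm, from 0 to 85.4; "translation": the shift along the tool's x, y, z in mm, a list of three; "roll": the turn about the tool's z in rad. A call has 1 to 8 rows; each row is the pose to reach, as a shift and turn from the pose commanded when the call began, along the tool's axes at that moment; what a row does not reach only later rows make up. A row lasts 1/8 s, in which the tool goes at most 62.5 mm and 10.7 degrees, less where a joint would pass 70% of its speed; a pose out of reach is approached as far as the arm can. A call with a gripper value outside its range is refused whole. The fingers move at their own pace and stop on an object; the grip force is fixed at half the most. Time passes only in rows, so rows that repeat a pose let the fingers close. It gives the time, the measured TCP pose, the force, the opening and the grip force at its end, in the units of the state.
- manip.get_state(): the state, without advancing time (a new reading comes with each control period).
- manip.camera(name): name is "side" or "top"; returns a dict with "img" (480x640x3 uint8, blue, green, red), "intrinsics" (3x3 intrinsics, pixels), "position" and "rotation" of the camera in the world. Camera axes: x right, y down, z forward; pixel columns grow to the right and rows downward; lengths in mm; the calibration is good to about 2 mm. A picture is of the moment at which its call begins. There is no depth.
- manip.close_job(): hands the job in; it is judged then, once.
The state is a dict: "t": time; "joint_positions": joint angles; "joint_velocities": joint speeds; "effort": joint torques, N m; "eef_pos": TCP position; "tcp_rot": TCP orientation; "force": force on the tool from outside, world axes, zero at the start; "moment": the same for the moment, N m; "gripper_width": finger opening in mm; "grip_force": force on a finger pad.
Only numpy, scipy, OpenCV 4.12 (cv2) and the standard library are available. Lean on these libraries where they do the work, as an engineer would, in place of code of your own. Each camera call takes 0.05 s, during which the arm holds its last target. There are 200 camera calls.

## Working session

There is one attempt and no reset: what is moved stays moved. The work goes in short steps, Python scripts to look and compute and a tool call to move; the robot and the scene stay as the last step left them, time stands still between calls to the robot, and variables do not carry over. Pictures are saved under pics/ and viewed, at most 10 in all, crops included, and the job is handed in when it is done.

Besides the shell and the picture viewer there is one more tool, called after ">>>" as name(argument=value, ...), one argument or row to a line, values as JSON. send_rows: Moves the arm, as the interface text tells. Its arguments: {"type":"object","properties":{"deltas":{"type":"array","items":{"type":"object","properties":{"grip":{"type":"number"},"translation":{"type":"array","items":{"type":"number"}},"roll":{"type":"number"}}}}},"required":["deltas"]}

```bash
ls; mkdir -p pics; python3 - <<'E'
from plant import manip
import cv2,numpy as np
np.set_printoptions(precision=4,suppress=True)
for n in("top","side"):
    c=manip.camera(n); cv2.imwrite(f"pics/{n}0.png",c["img"]); print(n,c["intrinsics"],c["position"],c["rotation"])
print(manip.get_state())
E
```

```text
pics
top [[567.4154   0.     330.1238]
 [  0.     567.4154 231.3469]
 [  0.       0.       1.    ]] [ 403.547   -49.4669 1121.8162] [-3.009  -0.0019 -1.5565]
side [[587.8693   0.     333.8888]
 [  0.     587.8693 234.4856]
 [  0.       0.       1.    ]] [ 127.3763  829.5078 1006.4222] [-2.3164  0.0124 -2.6822]
{'t': 0.1, 'joint_positions': array([-1.3721,  0.3595,  1.5113, -0.    ,  1.2725, -0.1151]), 'joint_velocities': array([ 0.0007, -0.0017, -0.0016, -0.0008, -0.0008, -0.0012]), 'effort': array([  0.    , -52.8653, -27.9349,  -0.0001,   0.0051,  -0.    ]), 'eef_pos': array([ 185.078 , -570.0891,  230.5261]), 'tcp_rot': array([-3.1399, -0.0002,  0.3138]), 'force': array([-0.5448,  0.1055, -0.3226]), 'moment': array([ 0.0049, -0.0077, -0.0223]), 'grip_force': 0.0, 'gripper_width': 85.42817530515353}
```

View pics/top0.png

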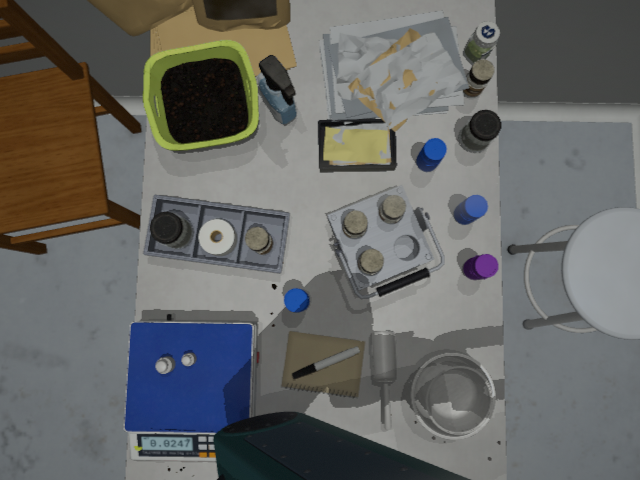

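View pics/side0.png

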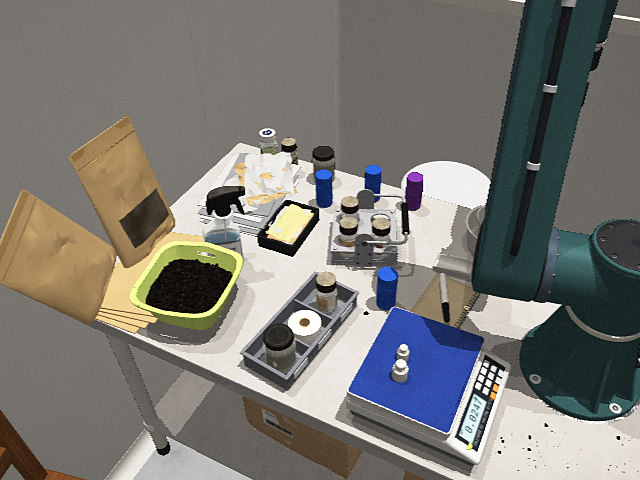

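Top view: the bin runs (150–290, 195–270), with the wide jar at (168,228), the roll at (216,237) and a cork-coloured capped jar at (258,240). The carrier is around (385,240), with jars at (354,222), (392,207) and (370,261), an empty hole at (406,247), and the folded grip at (404,283). 

Candidates for the jar:
- (258,240), in the bin: fits, same size and look as the carrier's three.
- (168,228): the wide jar.
- (432,155), (472,208), (296,300): blue look-alikes.
- (484,266): purple look-alike.
- (480,78): stands outside the bin.

I'll confirm this in enlarged crops.

```bash
cat > h.py <<'E'
import numpy as np,cv2
from scipy.spatial.transform import Rotation as R
from scipy.optimize import least_squares
np.set_printoptions(precision=2,suppress=True)
CAM={"top":([567.4154,330.1238,231.3469],[403.547,-49.4669,1121.8162],[-3.009,-0.0019,-1.5565]),
"side":([587.8693,333.8888,234.4856],[127.3763,829.5078,1006.4222],[-2.3164,0.0124,-2.6822])}
def M(n):
    k,p,r=CAM[n]; return k,np.array(p),R.from_euler('xyz',r).as_matrix()
def proj(n,X):
    k,p,r=M(n); q=(np.atleast_2d(X)-p)@r; return np.c_[k[0]*q[:,0]/q[:,2]+k[1],k[0]*q[:,1]/q[:,2]+k[2]]
def ray(n,uv):
    k,p,r=M(n); d=r@np.array([(uv[0]-k[1])/k[0],(uv[1]-k[2])/k[0],1]); return p,d/np.linalg.norm(d)
def atz(n,uv,z):
    p,d=ray(n,uv); return p+d*(z-p[2])/d[2]
def tri(a,b):
    p,d=ray("top",a);q,e=ray("side",b)
    s=np.linalg.lstsq(np.c_[d,-e],q-p,rcond=None)[0]; A=p+d*s[0];B=q+e*s[1]
    return (A+B)/2,np.linalg.norm(A-B)
E
python3 - <<'E'
from h import *
k,p,r=M("top");print(r)
t=cv2.imread("pics/top0.png");s=cv2.imread("pics/side0.png")
f=lambda i,x0,x1,y0,y1,k:cv2.resize(i[y0:y1,x0:x1],None,fx=k,fy=k,interpolation=cv2.INTER_CUBIC)
C=np.zeros((600,800,3),np.uint8)
def put(a,x,y): C[y:y+a.shape[0],x:x+a.shape[1]]=a
put(f(t,320,450,180,300,3),0,0)       # 390x360
put(f(s,320,420,180,270,4),400,0)     # 400x360
put(f(t,230,290,205,265,4),0,360)
put(f(s,300,360,265,325,4),400,360)
cv2.imwrite("pics/c1.png",C)
print(tri((258,238),(326,279)),tri((354,221),(347,225)))
E
```

```text
[[ 0.01 -0.99  0.13]
 [-1.   -0.01  0.  ]
 [ 0.   -0.13 -0.99]]
(array([527.21,  81.98,  96.17]), np.float64(2.0528541147401427)) (array([561.12, -92.59,  95.09]), np.float64(1.8432505179222085))
```

View pics/c1.png

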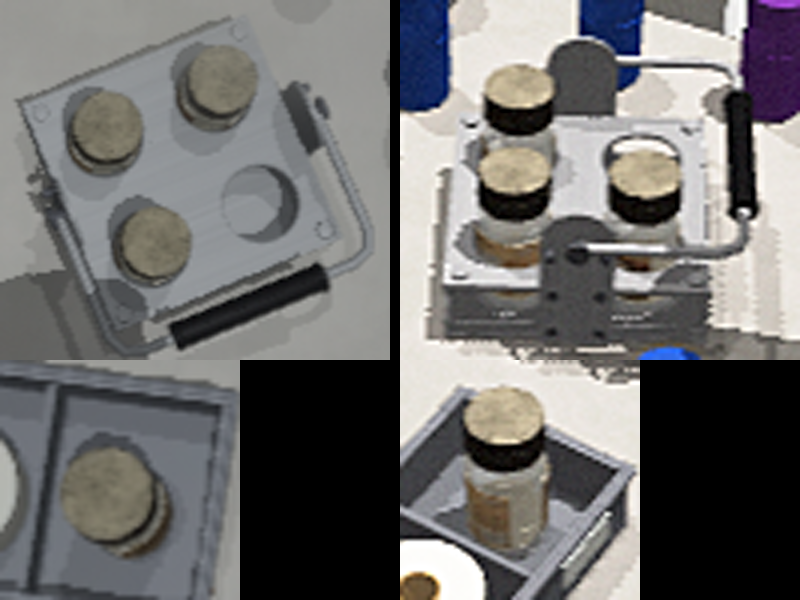

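The crops confirm it: the bin jar, top (257,238) and side (326,278), matches the three carrier jars (tan top, black cap side, brown contents). The empty hole is at (406.7,248).

```bash
python3 - <<'E'
from h import *
o=lambda c,x,y,k,X,Y:((c[0]-X+.5)/k-.5+x,(c[1]-Y+.5)/k-.5+y)
T=lambda a:o(a,320,180,3,0,0); S=lambda a:o(a,320,180,4,400,0)
pts={'A':(T((107,126)),S((515,171))),'B':(T((222,80)),S((519,86))),'C':(T((155,241)),S((645,174))),'grip':(T((250,305)),S((739,152))),
'd':(o((108,494),230,205,4,0,360),o((505,414),300,265,4,400,360))}
W={k:tri(*v) for k,v in pts.items()}
for k,v in W.items():print(k,v[0],v[1])
print('hole',atz("top",T((260,204)),46))
L={'A':(-0.038,.038),'B':(0,0)}
m={'A':(38,38,102),'B':(38,-38,102),'C':(-38,38,102),'grip':(-95,0,85)}
def X(p,l):
    c,s=np.cos(p[2]),np.sin(p[2]);return np.array([p[0]+c*l[0]-s*l[1],p[1]+s*l[0]+c*l[1],l[2]])
def f(p):
    return np.concatenate([ (proj(n,X(p,m[k]))[0]-pts[k][i]) for k in m for i,n in enumerate(("top","side"))]+[proj("top",X(p,(-38,-38,46)))[0]-T((260,204))])
r=least_squares(f,[580,-130,.3]);print(r.x,r.fun.reshape(-1,2))
print('pocket',X(r.x,(-38,-38,6)),'gripfolded',X(r.x,(-95,0,85)))
# jar d from both views at z=100
r=least_squares(lambda q:np.concatenate([(proj(n,[q[0],q[1],100])[0]-pts['d'][i]) for i,n in enumerate(("top","side"))]),[527,82]);print('d',r.x,r.fun)
E
```

```text
A [558.73 -94.74 102.46] 1.6768350116689368
B [ 588.25 -164.08  104.01] 2.7297192008579145
C [ 489.42 -124.04  103.2 ] 1.9500535381862012
grip [ 452.94 -182.89   87.46] 2.4610776089374764
d [526.4   83.86 101.04] 2.1254957151227387
hole [ 517.79 -195.15   46.  ]
[ 538.97 -145.03    0.41] [[ 0.02 -0.38]
 [ 0.42  0.14]
 [ 0.03 -0.9 ]
 [ 0.41  0.5 ]
 [ 0.49 -0.21]
 [ 0.79  0.17]
 [-0.39  0.03]
 [ 0.88  0.97]
 [-0.07 -0.76]]
pocket [ 519.24 -195.02    6.  ] gripfolded [ 451.82 -182.86   85.  ]
d [526.44  83.65] [ 0.01 -0.51  0.53  0.36]
```

Carrier centre (539,-145) with yaw 0.41, so pocket 2 is empty, at (519,-195). Jar_d is at (526.4,83.7). The heights (about 101–104 for the caps, 87 for the grip) agree with the text. Moving above jar_d with the fingers on the carrier's diagonal (yaw -0.376).

```bash
cat >> h.py <<'E'
def to(cmd,goal,yaw0=None,yaw1=None):
    "shift in tool axes from cmd xyz (tool down, yaw0) to goal; roll"
    d=np.array(goal,float)-cmd; c,s=np.cos(yaw0),np.sin(yaw0)
    print('shift',np.array([c*d[0]+s*d[1],s*d[0]-c*d[1],-d[2]]),'roll',yaw0-yaw1)
E
python3 -c "
from h import *
to([185.19,-570.67,231.27],[526.4,83.7,200],.3138,-.376)"
```

```text
shift [ 526.54 -517.09   31.27] roll 0.6898
```

>>> send_rows(
  deltas=[
    {"grip":85,"translation":[43.9,-43,0],"roll":0.06},
    {"grip":85,"translation":[88,-86,0],"roll":0.12},
    {"grip":85,"translation":[132,-129,0],"roll":0.18},
    {"grip":85,"translation":[176,-172,0],"roll":0.24},
    {"grip":85,"translation":[219,-215,0],"roll":0.3},
    {"grip":85,"translation":[263,-258,0],"roll":0.36},
    {"grip":85,"translation":[307,-301,0],"roll":0.42},
    {"grip":85,"translation":[351,-344,0],"roll":0.46},
  ],
)

```text
t: 1.1
eef_pos: [413.4, -133.3, 231.3]
tcp_rot: [3.142, -0.0, -0.148]
force: [0.4, -0.7, -0.2]
gripper_width: 84.9
grip_force: 0.0
```

```bash
python3 -c "
from h import *
from plant import manip
print(manip.get_state()['eef_pos'])
to([412.9,-135.1,231.27],[526.4,83.7,140],-.1462,-.376)"
```

```text
[ 413.39 -133.28  231.32]
shift [  80.41 -233.     91.27] roll 0.2298
```

>>> send_rows(
  deltas=[
    {"grip":75,"translation":[16,-46.6,0],"roll":0.05},
    {"grip":75,"translation":[32,-93.2,20],"roll":0.1},
    {"grip":75,"translation":[48,-140,40],"roll":0.15},
    {"grip":75,"translation":[64,-186,60],"roll":0.2},
    {"grip":75,"translation":[80.4,-233,80],"roll":0.2298},
    {"grip":75,"translation":[80.4,-233,91.3],"roll":0.2298},
    {"grip":75,"translation":[80.4,-233,91.3],"roll":0.2298},
    {"grip":75,"translation":[80.4,-233,91.3],"roll":0.2298},
  ],
)

```text
t: 2.1
eef_pos: [525.9, 82.6, 140.4]
tcp_rot: [3.141, 0.0, -0.377]
force: [1.0, 0.1, 0.1]
gripper_width: 74.8
grip_force: 0.0
```

>>> send_rows(
  deltas=[
    {"grip":75,"translation":[0,0,25],"roll":0},
    {"grip":75,"translation":[0,0,50],"roll":0},
    {"grip":75,"translation":[0,0,70],"roll":0},
    {"grip":75,"translation":[0,0,82],"roll":0},
    {"grip":75,"translation":[0,0,82],"roll":0},
    {"grip":60,"translation":[0,0,82],"roll":0},
    {"grip":50,"translation":[0,0,82],"roll":0},
    {"grip":47,"translation":[0,0,82],"roll":0},
  ],
)

```text
t: 3.1
eef_pos: [526.7, 83.7, 58.5]
tcp_rot: [-3.141, -0.001, -0.376]
force: [-1.1, -0.3, -0.3]
gripper_width: 47.1
grip_force: 0.0
```

>>> send_rows(
  deltas=[
    {"grip":40,"translation":[0,0,0],"roll":0},
    {"grip":35,"translation":[0,0,0],"roll":0},
    {"grip":35,"translation":[0,0,0],"roll":0},
    {"grip":35,"translation":[0,0,0],"roll":0},
  ],
)

```text
t: 3.6
eef_pos: [526.7, 83.8, 58.7]
tcp_rot: [-3.141, -0.001, -0.376]
force: [-0.5, -0.4, 4.9]
gripper_width: 41.6
grip_force: 60.2
```

>>> send_rows(
  deltas=[
    {"grip":35,"translation":[0,0,-20],"roll":0},
    {"grip":35,"translation":[0,0,-50],"roll":0},
    {"grip":35,"translation":[0,0,-85],"roll":0},
    {"grip":35,"translation":[0,0,-120],"roll":0},
    {"grip":35,"translation":[0,0,-142],"roll":0},
    {"grip":35,"translation":[0,0,-142],"roll":0},
  ],
)

```text
t: 4.35
eef_pos: [527.6, 83.8, 201.6]
tcp_rot: [-3.14, -0.004, -0.376]
force: [0.3, 0.3, -2.2]
gripper_width: 41.4
grip_force: 60.8
```

```bash
python3 - <<'E'
from h import *
from plant import manip
print(manip.get_state()['eef_pos'],manip.get_state()['grip_force'])
to([526.4,83.7,200],[519.2,-195,200],-.376,-.376)
c=manip.camera("side"); t=manip.camera("top")
C=np.hstack([cv2.resize(c["img"][130:330,240:440],None,fx=2,fy=2),cv2.resize(t["img"][140:340,200:400],None,fx=2,fy=2)])
cv2.imwrite("pics/c2.png",C)
E
```

```text
[527.56  83.81 201.65] 60.83420970942825
shift [ 95.64 261.87  -0.  ] roll 0.0
```

View pics/c2.png

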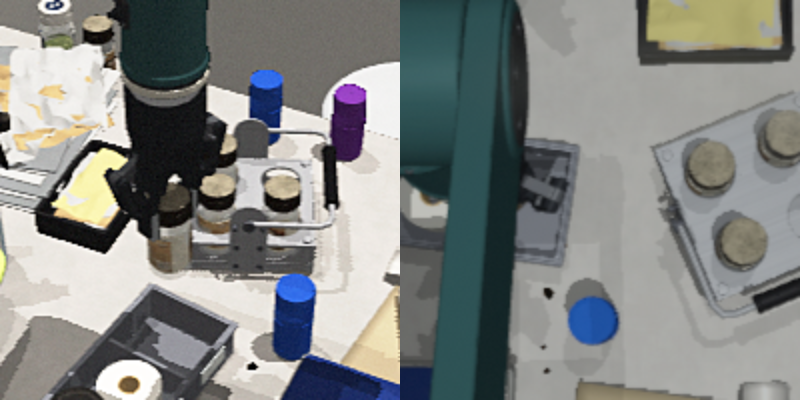

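The jar hangs upright in the fingers and its bin compartment is empty. Moving over the pocket.

>>> send_rows(
  deltas=[
    {"grip":35,"translation":[6,16,0],"roll":0},
    {"grip":35,"translation":[18,49,0],"roll":0},
    {"grip":35,"translation":[33,90,0],"roll":0},
    {"grip":35,"translation":[48,131,0],"roll":0},
    {"grip":35,"translation":[63,172,0],"roll":0},
    {"grip":35,"translation":[78,213,0],"roll":0},
    {"grip":35,"translation":[90,246,0],"roll":0},
    {"grip":35,"translation":[95.6,262,0],"roll":0},
  ],
)

```text
t: 5.45
eef_pos: [518.0, -197.4, 198.9]
tcp_rot: [3.141, 0.002, -0.378]
force: [-0.1, 0.8, -1.9]
gripper_width: 41.2
grip_force: 61.0
```

>>> send_rows(
  deltas=[
    {"grip":35,"translation":[0,0,20],"roll":0},
    {"grip":35,"translation":[0,0,30],"roll":0},
    {"grip":35,"translation":[0,0,30],"roll":0},
  ],
)

```text
t: 5.82
eef_pos: [518.0, -194.3, 168.8]
tcp_rot: [-3.141, 0.003, -0.376]
force: [-0.0, -0.7, -1.4]
gripper_width: 41.4
grip_force: 61.0
```

```bash
python3 - <<'E'
from h import *
from plant import manip
s=manip.get_state();p=s['eef_pos'];print(p,s['tcp_rot'],s['grip_force'])
C=[]
for n,(x0,y0) in(("side",(330,130)),("top",(360,170))):
    k=4;im=cv2.resize(manip.camera(n)["img"][y0:y0+130,x0:x0+95],None,fx=k,fy=k,interpolation=cv2.INTER_CUBIC)
    a=np.linspace(0,2*np.pi,60)
    def circ(cx,cy,z,r,col):
        q=proj(n,np.c_[cx+r*np.cos(a),cy+r*np.sin(a),0*a+z]); q=(q-[x0,y0]+.5)*k-.5
        cv2.polylines(im,[q.astype(int)],True,col,1)
    b=p[2]-54
    circ(p[0],p[1],b,22,(0,0,255));circ(p[0],p[1],b+74,22,(0,0,255));circ(519.2,-195,46,24.5,(0,255,0))
    C.append(im)
cv2.imwrite("pics/c3.png",np.hstack(C))
E
```

```text
[ 518.01 -194.25  168.83] [-3.14  0.   -0.38] 60.99752983544022
```

View pics/c3.png

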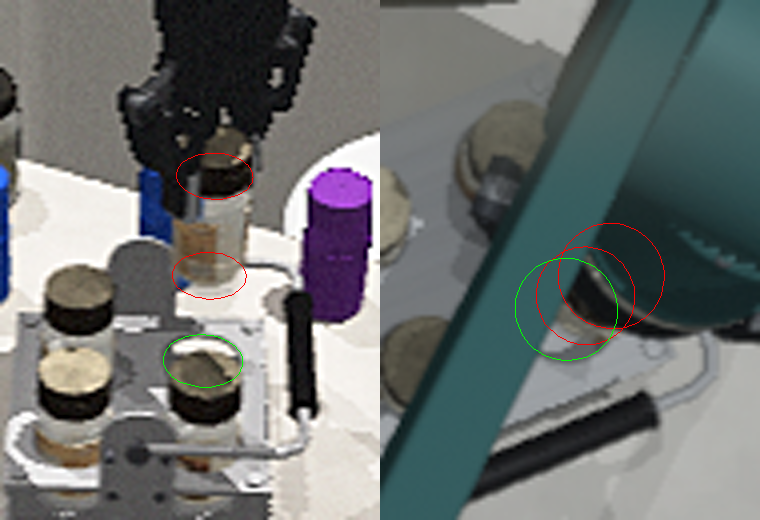

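The overlay shows the held jar (red) and the hole (green) where I expected them. Descending in steps and watching the force.

>>> send_rows(
  deltas=[
    {"grip":35,"translation":[1,0.2,15],"roll":0},
    {"grip":35,"translation":[1,0.2,35],"roll":0},
    {"grip":35,"translation":[1,0.2,55],"roll":0},
    {"grip":35,"translation":[1,0.2,62],"roll":0},
    {"grip":35,"translation":[1,0.2,67],"roll":0},
    {"grip":35,"translation":[1,0.2,72],"roll":0},
    {"grip":35,"translation":[1,0.2,77],"roll":0},
    {"grip":35,"translation":[1,0.2,80],"roll":0},
  ],
)

```text
t: 6.92
eef_pos: [520.0, -195.7, 89.9]
tcp_rot: [-3.142, -0.0, -0.376]
force: [1.0, -0.5, -1.7]
gripper_width: 41.7
grip_force: 61.0
```

>>> send_rows(
  deltas=[
    {"grip":35,"translation":[0,0,5],"roll":0},
    {"grip":35,"translation":[0,0,11],"roll":0},
    {"grip":35,"translation":[0,0,17],"roll":0},
    {"grip":35,"translation":[0,0,22],"roll":0},
    {"grip":35,"translation":[0,0,25],"roll":0},
    {"grip":35,"translation":[0,0,27],"roll":0},
    {"grip":35,"translation":[0,0,28],"roll":0},
    {"grip":35,"translation":[0,0,28],"roll":0},
  ],
)

```text
t: 7.92
eef_pos: [520.0, -195.7, 62.0]
tcp_rot: [-3.142, -0.0, -0.376]
force: [-1.2, -0.1, -2.0]
gripper_width: 41.5
grip_force: 61.0
```

>>> send_rows(
  deltas=[
    {"grip":35,"translation":[0,0,1],"roll":0},
    {"grip":35,"translation":[0,0,1.5],"roll":0},
    {"grip":35,"translation":[0,0,2],"roll":0},
    {"grip":35,"translation":[0,0,2],"roll":0},
  ],
)

```text
t: 8.43
eef_pos: [520.1, -195.7, 60.7]
tcp_rot: [-3.142, -0.0, -0.376]
force: [-1.3, 1.6, 6.1]
gripper_width: 41.2
grip_force: 61.6
```

Contact at z 60.7, as predicted. Releasing and rising.

>>> send_rows(
  deltas=[
    {"grip":44,"translation":[0,0,0],"roll":0},
    {"grip":50,"translation":[0,0,0],"roll":0},
    {"grip":56,"translation":[0,0,0],"roll":0},
    {"grip":56,"translation":[0,0,0],"roll":0},
    {"grip":56,"translation":[0,0,-25],"roll":0},
    {"grip":56,"translation":[0,0,-55],"roll":0},
    {"grip":56,"translation":[0,0,-90],"roll":0},
    {"grip":56,"translation":[0,0,-120],"roll":0},
  ],
)

```text
t: 9.43
eef_pos: [520.0, -195.7, 181.2]
tcp_rot: [-3.142, -0.0, -0.376]
force: [0.6, -0.4, -0.3]
gripper_width: 56.1
grip_force: 0.0
```

```bash
python3 -c "
from h import *
to([520,-195.5,180],[430,-182,180],-.376,-1.16)"
```

```text
shift [-88.67  20.49  -0.  ] roll 0.7839999999999999
```

```bash
python3 -c "
from h import *
to([520,-195.5,181],[420,-420,181],-.376,-1.16)"
```

```text
shift [-10.58 245.54  -0.  ] roll 0.7839999999999999
```

>>> send_rows(
  deltas=[
    {"grip":45,"translation":[-1,30,-10],"roll":0.1},
    {"grip":45,"translation":[-3,75,-10],"roll":0.22},
    {"grip":45,"translation":[-5,120,-10],"roll":0.35},
    {"grip":45,"translation":[-7,165,-10],"roll":0.5},
    {"grip":45,"translation":[-9,210,-10],"roll":0.65},
    {"grip":45,"translation":[-10,245,-10],"roll":0.784},
    {"grip":45,"translation":[-10,245,-10],"roll":0.784},
  ],
)

```text
t: 10.3
eef_pos: [419.7, -422.2, 189.9]
tcp_rot: [3.141, -0.001, -1.164]
force: [0.0, 0.1, -0.4]
gripper_width: 45.0
grip_force: 0.0
```

```bash
python3 - <<'E'
from h import *
from plant import manip
print(manip.get_state()['eef_pos'],manip.get_state()['tcp_rot'])
k=4;C=[]
for n,(x0,y0) in(("top",(330,180)),("side",(325,170))):
    im=cv2.resize(manip.camera(n)["img"][y0:y0+125,x0:x0+100 if n=="side" else x0+100],None,fx=k,fy=k,interpolation=cv2.INTER_CUBIC)
    C.append(im)
cv2.imwrite("pics/c4.png",np.hstack(C))
E
```

```text
[ 419.67 -422.24  189.85] [ 3.14 -0.   -1.16]
```

View pics/c4.png

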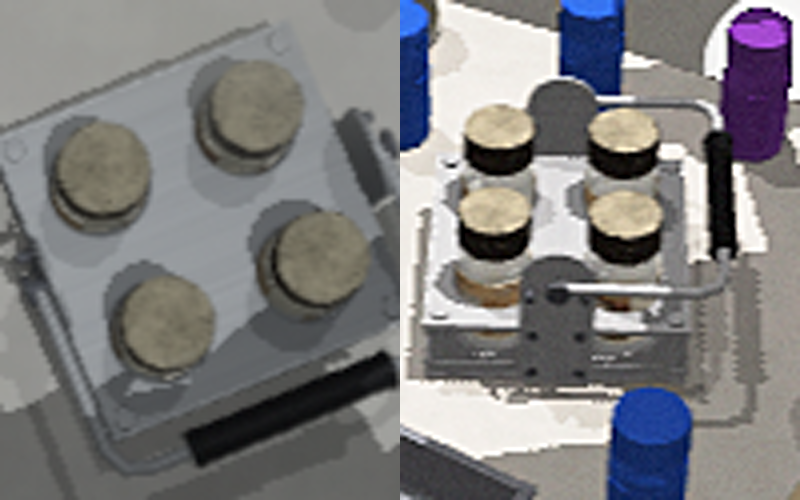

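All four jars stand level and fully seated. Re-fitting the carrier from this view.

```bash
python3 - <<'E'
from h import *
T=lambda a:np.array([(a[0]+.5)/4-.5+330,(a[1]+.5)/4-.5+180]); S=lambda a:np.array([(a[0]-400+.5)/4-.5+325,(a[1]+.5)/4-.5+170])
pts={'A':(T((102,165)),S((495,210))),'B':(T((255,104)),S((498,126))),'C':(T((168,322)),S((625,214))),'D':(T((322,257)),S((624,130))),'g':(T((292,408)),S((720,195)))}
m={'A':(38,38,102),'B':(38,-38,102),'C':(-38,38,102),'D':(-38,-38,102),'g':(-95,0,85)}
for k in pts:print(k,*tri(*pts[k]))
def X(p,l):
    c,s=np.cos(p[2]),np.sin(p[2]);return np.array([p[0]+c*l[0]-s*l[1],p[1]+s*l[0]+c*l[1],l[2]])
f=lambda p:np.concatenate([proj(n,X(p,m[k]))[0]-pts[k][i] for k in m for i,n in enumerate(("top","side"))])
r=least_squares(f,[539,-145,.41]);print(r.x,r.fun.reshape(-1,2))
g=X(r.x,(-95,0,85));print(g)
y=-1.164
to([419.8,-422,191],[g[0],g[1],120],y,r.x[2]-np.pi/2)
E
```

```text
A [559.38 -94.53 103.32] 0.29493879577819204
B [ 589.15 -163.66  104.09] 1.932042388171905
C [ 489.42 -124.55  102.77] 2.3190438145934285
D [ 519.67 -193.99  103.08] 2.014997359568623
g [ 452.27 -182.5    85.68] 2.007953631653329
[ 539.42 -144.72    0.41] [[ 0.07  0.13]
 [ 0.17  0.4 ]
 [ 0.18 -0.42]
 [ 0.45  0.51]
 [-0.01 -0.6 ]
 [ 0.54  0.21]
 [ 0.13 -0.44]
 [ 0.52  0.24]
 [-0.24 -0.49]
 [ 0.41  0.27]]
[ 452.23 -182.45   85.  ]
shift [-207.17 -124.57   71.  ] roll -0.001568910710645799
```

>>> send_rows(
  deltas=[
    {"grip":42,"translation":[-40,-24,0],"roll":0},
    {"grip":42,"translation":[-85,-51,0],"roll":0},
    {"grip":42,"translation":[-130,-78,0],"roll":0},
    {"grip":42,"translation":[-175,-105,20],"roll":0},
    {"grip":42,"translation":[-207,-124.6,40],"roll":0},
    {"grip":42,"translation":[-207,-124.6,60],"roll":0},
    {"grip":42,"translation":[-207,-124.6,71],"roll":0},
    {"grip":42,"translation":[-207,-124.6,71],"roll":0},
  ],
)

```text
t: 11.4
eef_pos: [451.8, -179.7, 118.5]
tcp_rot: [3.141, 0.001, -1.159]
force: [-0.5, 0.6, 0.3]
gripper_width: 41.9
grip_force: 0.0
```

>>> send_rows(
  deltas=[
    {"grip":42,"translation":[0,0,15],"roll":0},
    {"grip":42,"translation":[0,0,30],"roll":0},
    {"grip":42,"translation":[0,0,45],"roll":0},
    {"grip":42,"translation":[0,0,55],"roll":0},
    {"grip":42,"translation":[0,0,55],"roll":0},
    {"grip":42,"translation":[0,0,55],"roll":0},
  ],
)

```text
t: 12.15
eef_pos: [452.5, -180.5, 64.1]
tcp_rot: [-3.141, -0.0, -1.16]
force: [0.7, -0.2, 0.6]
gripper_width: 42.3
grip_force: 0.0
```

>>> send_rows(
  deltas=[
    {"grip":30,"translation":[1.7,1,0],"roll":0},
    {"grip":22,"translation":[1.7,1,0],"roll":0},
    {"grip":19,"translation":[1.7,1,0],"roll":0},
    {"grip":17,"translation":[1.7,1,0],"roll":0},
    {"grip":14,"translation":[1.7,1,0],"roll":0},
    {"grip":10,"translation":[1.7,1,0],"roll":0},
    {"grip":8,"translation":[1.7,1,0],"roll":0},
    {"grip":8,"translation":[1.7,1,0],"roll":0},
  ],
)

```text
t: 13.15
eef_pos: [451.5, -182.5, 64.1]
tcp_rot: [3.141, 0.0, -1.16]
force: [-4.1, -3.3, 5.1]
gripper_width: 15.0
grip_force: 58.4
```

The grip is held (width 15.0, 58 N). Swinging up along the arc (R = 95).

>>> send_rows(
  deltas=[
    {"grip":8,"translation":[0,0.3,-6.6],"roll":0},
    {"grip":8,"translation":[0,-1,-16.5],"roll":0},
    {"grip":8,"translation":[0,-3.2,-26.2],"roll":0},
    {"grip":8,"translation":[0,-6.4,-35.6],"roll":0},
    {"grip":8,"translation":[0,-10.6,-44.6],"roll":0},
    {"grip":8,"translation":[0,-15.7,-53.1],"roll":0},
    {"grip":8,"translation":[0,-21.7,-61.1],"roll":0},
    {"grip":8,"translation":[0,-21.7,-61.1],"roll":0},
  ],
)

```text
t: 14.15
eef_pos: [472.4, -173.5, 125.8]
tcp_rot: [-3.141, -0.001, -1.159]
force: [-3.0, -2.5, 2.9]
gripper_width: 15.2
grip_force: 58.9
```

>>> send_rows(
  deltas=[
    {"grip":8,"translation":[0,-6.3,-7.7],"roll":0},
    {"grip":8,"translation":[0,-13.8,-14.3],"roll":0},
    {"grip":8,"translation":[0,-22.1,-20.1],"roll":0},
    {"grip":8,"translation":[0,-30.9,-24.9],"roll":0},
    {"grip":8,"translation":[0,-40,-28.8],"roll":0},
    {"grip":8,"translation":[0,-49.6,-31.8],"roll":0},
    {"grip":8,"translation":[0,-59.5,-33.7],"roll":0},
    {"grip":8,"translation":[0,-72.3,-34.6],"roll":0},
  ],
)

```text
t: 15.15
eef_pos: [538.4, -144.5, 159.6]
tcp_rot: [3.141, 0.0, -1.16]
force: [0.1, -1.3, -4.8]
gripper_width: 15.4
grip_force: 58.5
```

>>> send_rows(
  deltas=[
    {"grip":8,"translation":[0,0,0],"roll":0},
    {"grip":8,"translation":[0,0,0],"roll":0},
  ],
)

```text
t: 15.4
eef_pos: [537.8, -144.7, 159.4]
tcp_rot: [3.141, 0.001, -1.16]
force: [1.0, -1.5, -3.8]
gripper_width: 15.0
grip_force: 58.8
```

```bash
python3 - <<'E'
from h import *
from plant import manip
s=manip.get_state();print(s['eef_pos'],s['force'],s['moment'],s['grip_force'])
k=4;C=[]
for n,(x0,y0) in(("top",(330,180)),("side",(325,155))):
    C.append(cv2.resize(manip.camera(n)["img"][y0:y0+125,x0:x0+100],None,fx=k,fy=k,interpolation=cv2.INTER_CUBIC))
cv2.imwrite("pics/c5.png",np.hstack(C))
E
```

```text
[ 537.82 -144.65  159.42] [ 0.97 -1.51 -3.82] [-0.23 -0.13 -0.  ] 58.82482588291168
```

View pics/c5.png

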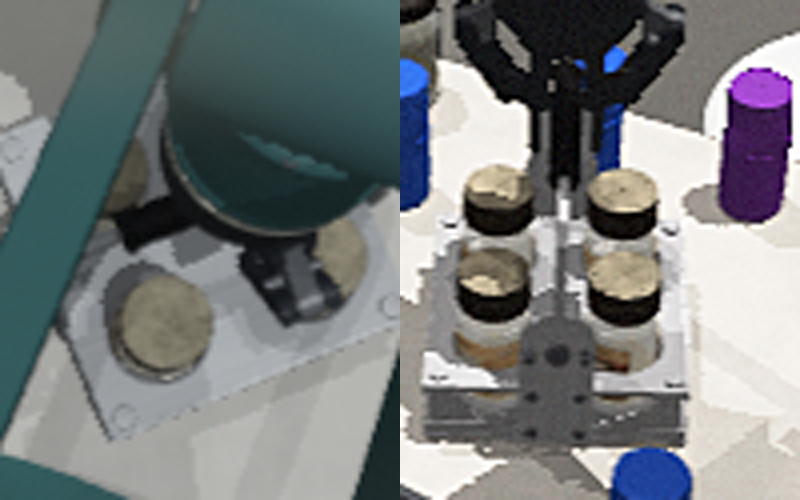

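The bail stands upright, the jars are in place and the carrier has not moved. Lifting gently.

>>> send_rows(
  deltas=[
    {"grip":8,"translation":[0,0,-1],"roll":0},
    {"grip":8,"translation":[0,0,-3],"roll":0},
    {"grip":8,"translation":[0,0,-6],"roll":0},
    {"grip":8,"translation":[0,0,-10],"roll":0},
    {"grip":8,"translation":[0,0,-15],"roll":0},
    {"grip":8,"translation":[0,0,-20],"roll":0},
    {"grip":8,"translation":[0,0,-23],"roll":0},
    {"grip":8,"translation":[0,0,-24],"roll":0},
  ],
)

```text
t: 16.5
eef_pos: [538.3, -144.8, 184.0]
tcp_rot: [-3.141, -0.0, -1.16]
force: [1.0, 0.2, -8.5]
gripper_width: 15.3
grip_force: 58.5
```

Full weight is hanging (8.5 N). Continuing up.

>>> send_rows(
  deltas=[
    {"grip":8,"translation":[0,0,-4],"roll":0},
    {"grip":8,"translation":[0,0,-11],"roll":0},
    {"grip":8,"translation":[0,0,-20],"roll":0},
    {"grip":8,"translation":[0,0,-30],"roll":0},
    {"grip":8,"translation":[0,0,-40],"roll":0},
    {"grip":8,"translation":[0,0,-50],"roll":0},
    {"grip":8,"translation":[0,0,-60],"roll":0},
    {"grip":8,"translation":[0,0,-70],"roll":0},
  ],
)

```text
t: 17.5
eef_pos: [538.1, -144.7, 254.4]
tcp_rot: [-3.142, 0.0, -1.16]
force: [0.4, -0.3, -7.2]
gripper_width: 14.8
grip_force: 58.6
```

>>> send_rows(
  deltas=[
    {"grip":8,"translation":[0,0,-10],"roll":0},
    {"grip":8,"translation":[0,0,-20],"roll":0},
    {"grip":8,"translation":[0,0,-30],"roll":0},
    {"grip":8,"translation":[0,0,-40],"roll":0},
    {"grip":8,"translation":[0,0,-48],"roll":0},
    {"grip":8,"translation":[0,0,-54],"roll":0},
    {"grip":8,"translation":[0,0,-58],"roll":0},
    {"grip":8,"translation":[0,0,-60],"roll":0},
  ],
)

```text
t: 18.5
eef_pos: [538.1, -144.7, 313.8]
tcp_rot: [3.142, 0.0, -1.16]
force: [-0.8, -1.0, -8.8]
gripper_width: 15.3
grip_force: 58.6
```

>>> send_rows(
  deltas=[
    {"grip":8,"translation":[0,0,0],"roll":0},
    {"grip":8,"translation":[0,0,0],"roll":0},
    {"grip":8,"translation":[0,0,0],"roll":0},
    {"grip":8,"translation":[0,0,0],"roll":0},
    {"grip":8,"translation":[0,0,0],"roll":0},
    {"grip":8,"translation":[0,0,0],"roll":0},
    {"grip":8,"translation":[0,0,0],"roll":0},
    {"grip":8,"translation":[0,0,0],"roll":0},
  ],
)

```text
t: 19.5
eef_pos: [538.2, -144.8, 313.7]
tcp_rot: [-3.142, 0.0, -1.16]
force: [-0.9, -0.2, -8.5]
gripper_width: 15.3
grip_force: 58.6
```

```bash
python3 - <<'E'
from h import *
from plant import manip
s=manip.get_state();print(s['eef_pos'],s['force'],s['moment'],s['grip_force'],s['joint_velocities'])
a=manip.camera("side")["img"];cv2.imwrite("pics/c6.png",cv2.resize(a[50:300,230:480],None,fx=2.4,fy=2.4))
E
```

```text
[ 538.18 -144.76  313.72] [-0.93 -0.22 -8.47] [ 0.02 -0.    0.01] 58.62256407737732 [ 0. -0. -0. -0.  0. -0.]
```

View pics/c6.png

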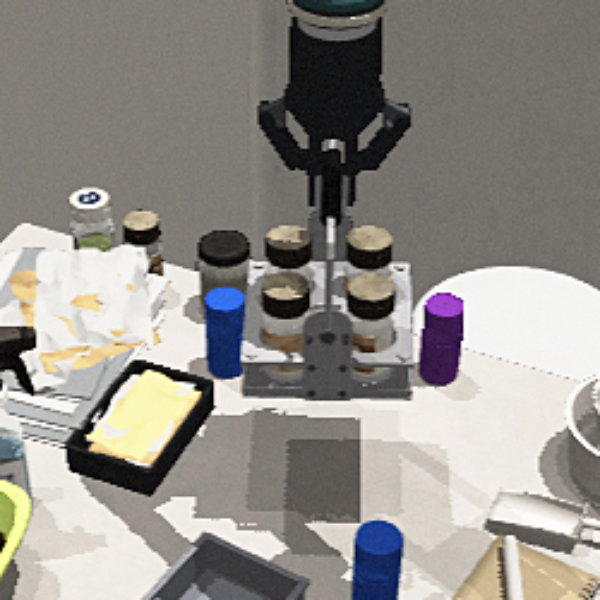

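The carrier hangs level about 150 mm up, with all four jars in it and nothing moving. Handing in.

```bash
python3 -c "
from plant import manip
print(manip.close_job())"
```

```text
the job is handed in; nothing more can be done
None
```

Job handed in at about 19.5 s of the 64 s allowed: the fourth jar is seated in pocket 2, and the arm is holding the carrier by its raised handle, level and steady about 15 cm above the table with all four jars in it.

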